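# Unhook the muddler from its keyhole rack and put it in the mug

### The job

Take the wooden muddler (the tool with the round knob) off the steel keyhole rack: slide it along its slot to the wide round end, then lift it up out of the hole. Lower it foot first into the big mug and let it go there without dropping it; leave the reamer with the square knob hanging where it is and do not knock the mug over.

Things in the scene. Friction and masses are not known exactly. Their poses are not given: they have to be found in the camera images.
- muddler: Wooden muddler, 0.1 kg, hung upright near the narrow end of either slot. From the foot up: body 30 mm across, 102 mm long; neck 10 mm across, 16 mm long; round flat knob 54 mm across, 28 mm high, to grip from above. Origin: centre of the foot's end face, z up the axis. The knob's underside (z = 118 mm) rests on the plate; the neck is in the slot, with 8 mm of play upward.
- rack: Fixed steel rack: level plate 130 (x) x 210 mm, top 135 mm up, 8 mm thick. Origin on the worktop under its centre; yaw within 0.3 rad, -x side to the robot. Keyhole slots along x at y = +50 and -50 mm: 17 mm wide, narrow closed end centred at x = +30 mm, wide end towards the robot, a round hole 48 mm across centred at x = -30 mm. A wall cabinet hangs 0.46 m up, beyond world x = 0.6 m.
- reamer: Citrus reamer of the same wood, hung in the other slot and to be left there: square flat knob 46 x 46 mm, 28 mm high, 10 mm neck, pointed ribbed cone below. Origin on its axis, 118 mm below the knob's underside; z up.
- mug_floor (a point): Centre of the inner floor of the big cream mug (loose, 0.38 kg), 7 mm above the worktop; z up the mug's axis. The mug is 107 mm high, 94 mm across outside, inside 76 mm near the floor and 84 mm at the rim, with a handle at one side. It stands to the left or right of the rack; a small upturned glass, 62 mm high, stands on the other side.
Things that resemble listed ones, but are neither listed nor needed, are in the scene too. Leave any red look-alike of the muddler alone.

How it is judged:
By the outcome, as a careful person would: the job done as asked, in the order asked, and still so for the second after the job is handed in, with the robot touching nothing.
It also fails if it takes over 48 s, if anything falls off the work surface, if the arm or the gripper's body presses on something with over 40 N, if the wrist force passes 120 N, or if a joint passes its speed limit or range.

### The arm

A 6-joint arm with a two-finger parallel gripper is mounted at the origin on a cart in front of the work surface, level with it; the furniture and walls round the work are solid. World frame = base frame: x ahead of the robot, y to its left, z up, the work surface at z = 0. Lengths are in m, angles in rad, forces in N, time in s.
With the tool pointing down it reaches from about 0.325 to 1 m from the base axis. Payload 5.1 kg.
Tool frame: the origin (TCP) lies on the centre line of the jaws, within the pads' length; the fingertips stand 17 mm ahead of it and the grasp point (between the pads) lies 2 mm behind it; z points along the fingers, y is the line along which they close (so a half turn about z gives the same grasp; the last joint's range is limited). The gripper opens to 85 mm and grips with 20 to 120 N. Pads are 22 mm wide; open, the fingers measure 114 mm over their backs; the gripper's body (76 mm by 85 mm) begins 54 mm behind the grasp point. The pads swing forward as they close: fully open they stand 13 mm farther back than shut.
Start: joints at [1.166, 0.124, 1.65, -0, 1.367, -0.083], TCP at [0.206, 0.617, 0.248] pointing down, gripper open.
Joint ranges: [-2.61, 2.61], [-1.02, 2.33], [0.03, 2.71], [-1.35, 4.49], [0.32, 2.68], [-2.91, 2.91]. Speed limits (rad/s): [2.57, 2.57, 3.14, 3.14, 3.14, 3.14].

### API

Orientations are given as a unit quaternion [x, y, z, w].
In Python, from plant import sensors, capture, workorder gives the robot as it stands.
- The arm moves only by the tool send_rows, never from a script. Its argument "deltas" is a list of rows, each a list of 3 entries, a list of its own where there are three numbers: the shift along the tool's x, y, z in m, then the turn, a rotation vector about the tool's x, y, z in degrees, then the closure, from 0 (fully open) to 1 (shut). In form: [[[tx, ty, tz], [rx, ry, rz], gripper], ...]. A call has 1 to 10 rows; each row shifts and turns the commanded pose from where the row before left it, along the tool's axes as they then stand; what a row does not reach is not made up. A row lasts 1/10 s, in which the tool goes at most 50 mm and 8.59 degrees, less where a joint would pass 70% of its speed; a pose out of reach is approached as far as the arm can. A call is refused whole if a number of a shift passes 0.05 or a number of a turn 8.59, either way. A call with a gripper value outside its range is refused whole. The fingers move at their own pace and stop on an object; "squeeze" is the grip in N (left out, the last holds). Time passes only in rows, so rows that do not move let the fingers close. It gives the time, the measured TCP pose, the force, the opening and the grip force at its end, in the units of the state.
- sensors.get_state(): the state, without advancing time (a new reading comes with each control period).
- capture(name): name is "side" or "top"; returns a dict with "img" (420x560x3 uint8, red, green, blue), "vertical_fov" (degrees; the focal length in pixels is half the picture's height over the tangent of half this angle, whatever the lens; pixels are square), "cx", "cy" (the principal point, pixels), "R" (3x3) and "t" (3): a world point X has camera coordinates R X + t. Camera axes: x right, y down, z forward; pixel columns grow to the right and rows downward; lengths in m; the calibration is good to about 2 mm. A picture is of the moment at which its call begins. There is no depth.
- workorder.finish_job(): hands the job in; it is judged then, once.
The state is a dict: "clock": time; "joints": joint angles; "joint_velocities": joint speeds; "joint_torque": joint torques, N m; "tool_pos": TCP position; "eef_rot": TCP orientation; "contact_force": force on the tool from outside, world axes, zero at the start; "moment": the same for the moment, N m; "finger_gap": opening from 0.0 (shut) to 1.0 (fully open); "gripper_force": force on a finger pad.
Only numpy, scipy, OpenCV 4.12 (cv2) and the standard library are available. Lean on these libraries where they do the work, as an engineer would, in place of code of your own. Each camera call takes 0.05 s, during which the arm holds its last target. There are 200 camera calls.

## Working session

There is one attempt and no reset: what is moved stays moved. The work goes in short steps, Python scripts to look and compute and a tool call to move; the robot and the scene stay as the last step left them, time stands still between calls to the robot, and variables do not carry over. Pictures are saved under pics/ and viewed, at most 10 in all, crops included, and the job is handed in when it is done.

Besides the shell and the picture viewer there is one more tool, called after "Call:" in YAML: its name, and indented under it one key for each argument. send_rows: Moves the arm, as the interface text tells. Its arguments: {"type":"object","properties":{"deltas":{"type":"array","items":{"type":"array"}},"squeeze":{"type":"number"}},"required":["deltas"]}

```bash
mkdir -p pics
cat > h.py <<'E'
from plant import sensors, capture, workorder
import numpy as np, cv2
def f(c): return c["img"].shape[0]/2/np.tan(np.radians(c["vertical_fov"])/2)
def px(c,X):
    p=np.array(c["R"])@np.array(X,float)+c["t"]; return [c["cx"]+f(c)*p[0]/p[2], c["cy"]+f(c)*p[1]/p[2]]
def onz(c,u,v,z):
    R=np.array(c["R"]);o=-R.T@np.array(c["t"]);d=R.T@np.array([(u-c["cx"])/f(c),(v-c["cy"])/f(c),1]);return o+d*(z-o[2])/d[2]
E
python3 - <<'E'
from h import *
for n in("top","side"):
    c=capture(n); cv2.imwrite(f"pics/{n}0.png",c["img"][...,::-1]); R=np.array(c["R"]); print(n,f(c),c["cx"],c["cy"],-R.T@np.array(c["t"]),R.round(2).tolist(),[k for k in c])
print(sensors.get_state())
E
```

```text
top 434.185169599977 280.44994593891755 203.7902923035999 [0.23914151 0.12344454 1.01424517] [[-0.4, -0.92, -0.0], [-0.89, 0.39, -0.23], [0.22, -0.09, -0.97]] ['img', 'vertical_fov', 'cx', 'cy', 'R', 't']
side 526.3185598099961 284.7653384706772 201.99431929507082 [-0.5096758  -0.64486515  0.72831346] [[0.56, -0.83, -0.0], [-0.42, -0.28, -0.86], [0.71, 0.48, -0.51]] ['img', 'vertical_fov', 'cx', 'cy', 'R', 't']
{'clock': 0.1, 'joints': array([ 1.16643544e+00,  1.24419285e-01,  1.65155675e+00,  9.68276042e-06,
        1.36753070e+00, -8.25895642e-02]), 'joint_velocities': array([-0.00024058,  0.00056259, -0.00458623,  0.00190269, -0.00212989,
        0.0002092 ]), 'joint_torque': array([ 4.64671703e-04, -4.24929142e+01, -3.66654360e+01, -1.03176767e-04,
        3.87762469e-03, -5.81906107e-06]), 'tool_pos': array([0.20536818, 0.61613943, 0.24717785]), 'eef_rot': array([ 1.60193391e-01,  9.87085185e-01, -9.27667922e-04, -2.35320524e-04]), 'contact_force': array([ 0.59341822,  0.10523723, -0.49910556]), 'moment': array([-0.0266199 , -0.03322386, -0.04441134]), 'gripper_force': 0.0, 'finger_gap': 0.9965857321354137}
```

View pics/top0.png

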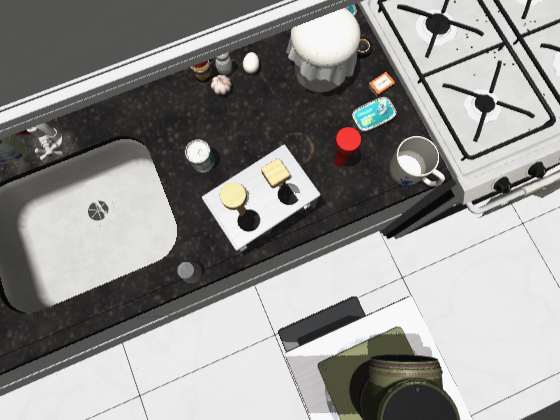

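View pics/side0.png

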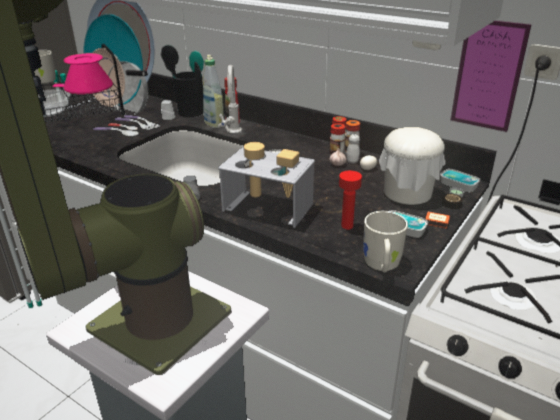

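Top view:
- Round tan knob at (233,193) and square knob at (276,172), both on the rack, whose plate is centred near (261,197).
- Red look-alike at (347,142), standing on the worktop.
- Cream mug at (415,160).
- Small glass or tin at (200,155).

The wooden round knob in the rack is the muddler. I'll confirm it in an enlarged crop.

Run:
```python
from h import *
t=capture("top"); s=capture("side")
a=cv2.resize(t["img"][130:260,180:340],None,fx=5,fy=4.6154*5/4.6154*0.923,interpolation=3) if 0 else cv2.resize(t["img"][140:260,185:345],None,fx=5,fy=5,interpolation=cv2.INTER_CUBIC)
cv2.imwrite("pics/tc.png",a[...,::-1])
b=np.hstack([cv2.resize(s["img"][130:230,210:330],None,fx=4,fy=4,interpolation=cv2.INTER_CUBIC),cv2.resize(t["img"][130:210,370:450],(320,320),interpolation=cv2.INTER_CUBIC).repeat(1,0) if 0 else np.vstack([cv2.resize(t["img"][130:190,385:445],(300,300),interpolation=cv2.INTER_CUBIC),np.zeros((100,300,3),np.uint8)])])
cv2.imwrite("pics/sc.png",b[...,::-1])
print(px(t,[0,0,0]),px(t,sensors.get_state()["tool_pos"]))
```

```text
[np.float64(377.88124105899), np.float64(388.80835812427426)] [np.float64(7.684850769317393), np.float64(453.9373638360675)]
```

View pics/tc.png

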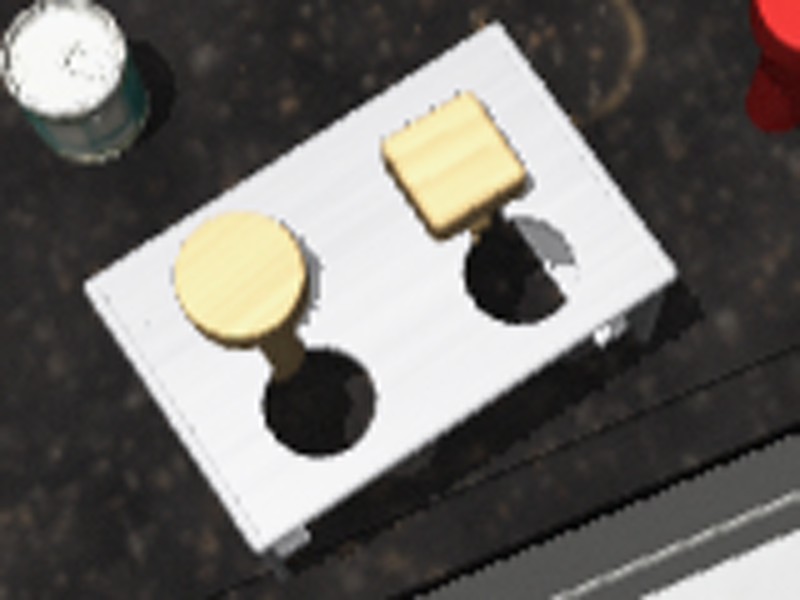

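View pics/sc.png

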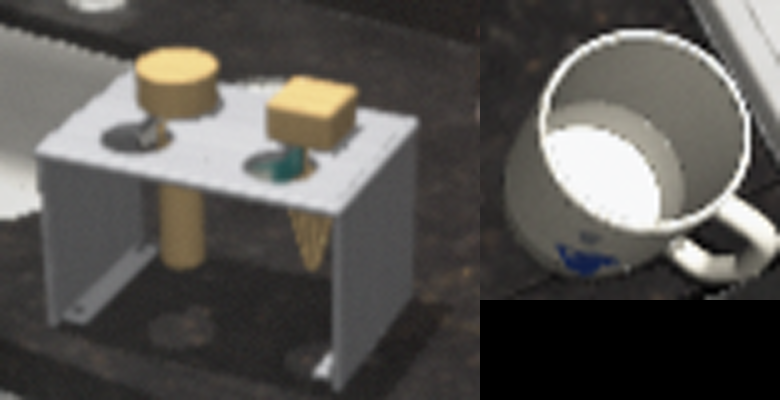

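Crops:
- **Muddler:** round knob top at about (232.6,194.8) top px. In the side crop a cylindrical body hangs below it, so it is the muddler, in the left (+y) slot.
- **Reamer:** the square knob has a ribbed cone below it, so it is the reamer.
- **Mug:** rim centre at about (417.6,156), handle towards lower right.

Run:
```python
from h import *
t=capture("top"); s=capture("side")
q=lambda u,v:((u+.5)/5-.5+185,(v+.5)/5-.5+140)
C=np.array([onz(t,*q(*p),.135) for p in[(88,287),(495,25),(675,270),(260,552)]])
print(C.round(4).tolist(), [np.linalg.norm(C[i]-C[i-1]).round(4) for i in range(4)])
ctr=C.mean(0); ey=(C[0]+C[3]-C[1]-C[2]); ex=(C[0]+C[1]-C[2]-C[3])
yaw=np.arctan2(ex[1],ex[0]); yaw2=np.arctan2(-ey[0],ey[1]); print("ctr",ctr,yaw,yaw2)
y=(yaw+2*yaw2)/3
r=np.array([[np.cos(y),-np.sin(y)],[np.sin(y),np.cos(y)]])
for n,p in(("narrow",(.03,.05)),("hole",(-.03,.05)),("reamer",(.03,-.05))): print(n,ctr[:2]+r@p)
print("knob",onz(t,*q(240,276),.163),"hole",onz(t,*q(320,402),.135), "reamer", onz(t,*q(453,160),.163))
print("knob side",onz(s,210+(177+.5)/4-.5,130+(68+.5)/4-.5,.163))
print("mug rim top",onz(t,385+(165+.5)/5-.5,130+(132+.5)/5-.5,.107))
# mug side rim: from the full side picture ellipse centre approx (385,226)
print("mug side",onz(s,385,225,.107)); print("knob in rack",r.T@(onz(t,*q(240,276),.163)[:2]-ctr[:2]))
cv2.imwrite("pics/m.png",cv2.resize(s["img"][200:280,350:420],None,fx=6,fy=6,interpolation=cv2.INTER_CUBIC)[...,::-1])
print("red",onz(t,347,138,.15), "glass",onz(t,200,150,.062))
```

```text
[[0.5132, 0.1871, 0.135], [0.5523, -0.0155, 0.135], [0.4222, -0.0412, 0.135], [0.3815, 0.1627, 0.135]] [np.float64(0.134), np.float64(0.2064), np.float64(0.1326), np.float64(0.208)]
ctr [0.46730455 0.07326611 0.135     ] 0.18896479277642253 0.19405135107636695
narrow [0.48719266 0.1280791 ]
hole [0.42829926 0.11660879]
reamer [0.50630984 0.02992344]
knob [0.48423773 0.12684072 0.163     ] hole [0.42922956 0.11668987 0.135     ] reamer [0.49514475 0.02818068 0.163     ]
knob side [0.47751824 0.11956784 0.163     ]
mug rim top [ 0.42017244 -0.28033732  0.107     ]
mug side [ 0.40541326 -0.28732057  0.107     ]
knob in rack [0.02686282 0.04934936]
red [ 0.50706187 -0.14260305  0.15      ] glass [0.64351396 0.15667882 0.062     ]
```

View pics/m.png

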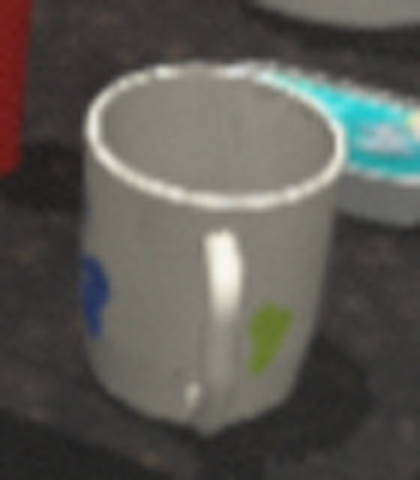

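The muddler is in the +y slot near (0.484, 0.127). The hole is near (0.429, 0.117), the slot yaw is about 0.192, and the mug is near (0.418, -0.281). I'll grip along the slot (tool y heading 11°), so the tool turns about +60.6° about its z. First I move over at height.

Call:
send_rows:
  deltas:
    - [[-0.034,-0.03,0],[0,0,0],0]
    - [[-0.034,-0.03,0],[0,0,0],0]
    - [[-0.034,-0.03,0],[0,0,0],0]
    - [[-0.034,-0.03,0],[0,0,0],0]
    - [[-0.034,-0.03,0],[0,0,0],0]
    - [[-0.034,-0.03,0],[0,0,0],0]
    - [[-0.034,-0.03,0],[0,0,0],0]
    - [[-0.034,-0.03,0],[0,0,0],0]
    - [[-0.034,-0.03,0],[0,0,0],0]
    - [[-0.034,-0.03,0],[0,0,0],0]

```text
clock: 1.3
tool_pos: [0.4338, 0.2228, 0.2486]
eef_rot: [0.16, 0.987, 0.0, 0.0]
contact_force: [1.3, 0.0, 0.0]
finger_gap: 1.002
gripper_force: 0.0
```

Call:
send_rows:
  deltas:
    - [[0,0,0],[0,0,8.5],0]
    - [[0,0,0],[0,0,8.5],0]
    - [[0,0,0],[0,0,8.5],0]
    - [[0,0,0],[0,0,8.5],0]
    - [[0,0,0],[0,0,8.5],0]
    - [[0,0,0],[0,0,8.5],0]
    - [[0,0,0],[0,0,8.5],0]
    - [[0,0,0],[0,0,0],0]
    - [[0,0,0],[0,0,0],0]

```text
clock: 2.2
tool_pos: [0.4333, 0.2245, 0.2484]
eef_rot: [0.628, 0.778, 0.0, 0.0]
contact_force: [0.0, -0.5, 0.4]
finger_gap: 1.001
gripper_force: 0.0
```

```bash
cat >> h.py <<'E'
from scipy.spatial.transform import Rotation as Rn
def go(target):
    s=sensors.get_state(); R=Rn.from_quat(s["eef_rot"]).as_matrix()
    print("t",round(s["clock"],2),"pos",s["tool_pos"].round(4),"head",np.degrees(np.arctan2(R[1,1],R[0,1])).round(2),"z",R[:,2].round(4),"F",s["contact_force"].round(1),"gap",round(s["finger_gap"],3),"g",s["gripper_force"],"tool delta",(R.T@(np.array(target)-s["tool_pos"])).round(4))
E
python3 -c "
from h import *
go([.4835,.1265,.2472])"
```

```text
t 2.2 pos [0.4333 0.2245 0.2484] head 12.24 z [ 1.e-04  0.e+00 -1.e+00] F [ 0.  -0.5  0.4] gap 1.001 g 0.0 tool delta [-0.1064  0.0283  0.0012]
```

Call:
send_rows:
  deltas:
    - [[-0.035,0.009,0],[0,0,0],0]
    - [[-0.035,0.009,0],[0,0,0],0]
    - [[-0.036,0.01,0],[0,0,0],0]
    - [[0,0,0.02],[0,0,1.2],0]
    - [[0,0,0.02],[0,0,0],0]
    - [[0,0,0],[0,0,0],0]
    - [[0,0,0],[0,0,0],0]

```text
clock: 2.9
tool_pos: [0.4826, 0.1267, 0.2083]
eef_rot: [0.636, 0.771, -0.0, -0.0]
contact_force: [-0.1, 0.0, 0.1]
finger_gap: 0.999
gripper_force: 0.0
```

```bash
python3 -c "
from h import *
go([.4835,.1265,.154])
t=capture('top');s=capture('side')
a=cv2.resize(t['img'][150:250,190:290],(400,400),interpolation=2);b=cv2.resize(s['img'][90:190,200:300],(400,400),interpolation=2)
cv2.imwrite('pics/n1.png',np.hstack([a,b])[...,::-1])"
```

```text
t 2.9 pos [0.4826 0.1267 0.2083] head 10.94 z [-8.e-04 -1.e-04 -1.e+00] F [-0.1  0.   0.1] gap 0.999 g 0.0 tool delta [-0.0004  0.0009  0.0543]
```

View pics/n1.png

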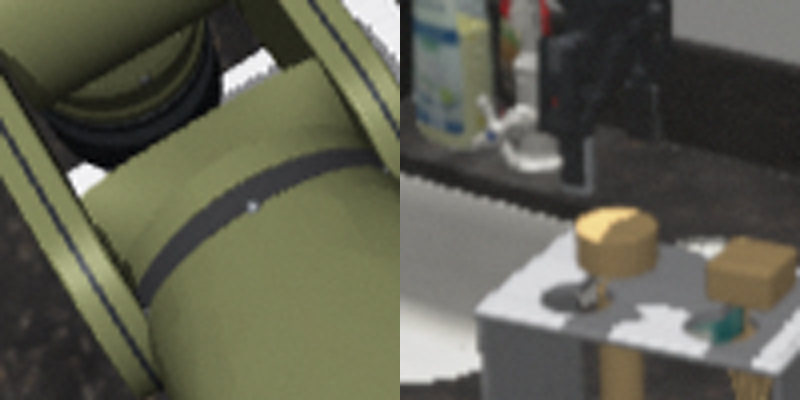

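```bash
python3 -c "
from h import *
s=capture('side')
for d in(-.05,0,.05):
  for z in(.204,.163,.135): print(d,z,[round((a-o)*4) for a,o in zip(px(s,[.4826+d*.98,.1267+d*.19,z]),(200,90))])
print(px(s,[.484,.127,.163]))"
```

```text
-0.05 0.204 [174, 191]
-0.05 0.163 [177, 251]
-0.05 0.135 [179, 291]
0 0.204 [209, 163]
0 0.163 [211, 221]
0 0.135 [213, 260]
0.05 0.204 [243, 135]
0.05 0.163 [244, 193]
0.05 0.135 [245, 231]
[np.float64(253.08561037141317), np.float64(145.1048554285841)]
```

The near fingertip at crop (577,188) matches its projection. The knob is centred under the jaws to within about 3 mm. I'll shift 2 mm and descend.

Call:
send_rows:
  deltas:
    - [[-0.002,-0.001,0.014],[0,0,0],0]
    - [[0,0,0.02],[0,0,0],0]
    - [[0,0,0.01],[0,0,0],0]
    - [[0,0,0.01],[0,0,0],0]
    - [[0,0,0],[0,0,0],0]
    - [[0,0,0],[0,0,0],0]

```text
clock: 3.65
tool_pos: [0.4824, 0.1246, 0.1545]
eef_rot: [0.637, 0.771, 0.0, 0.0]
contact_force: [0.3, -0.3, 0.7]
finger_gap: 1.002
gripper_force: 0.0
```

Call:
send_rows:
  deltas:
    - [[0,0,0],[0,0,0],0.2]
    - [[0,0,0],[0,0,0],0.3]
    - [[0,0,0],[0,0,0],0.4]
    - [[0,0,0],[0,0,0],0.6]
    - [[0,0,0],[0,0,0],0.8]
    - [[0,0,0],[0,0,0],1]
    - [[0,0,0],[0,0,0],1]
    - [[0,0,0],[0,0,0],1]
    - [[0,0,0],[0,0,0],1]
  squeeze: 40

```text
clock: 4.55
tool_pos: [0.4832, 0.1247, 0.1558]
eef_rot: [0.637, 0.771, 0.001, 0.001]
contact_force: [-0.2, 0.1, 5.7]
finger_gap: 0.621
gripper_force: 42.7
```

```bash
python3 -c "
from h import *
go([.482,.1245,.154])"
```

```text
t 4.55 pos [0.4832 0.1247 0.1558] head 10.86 z [ 2.7e-03  4.0e-04 -1.0e+00] F [-0.2  0.1  5.7] gap 0.621 g 42.67194628715515 tool delta [ 0.     -0.0012  0.0018]
```

Gripped: the gap is 0.62 of 85 mm, about 53 mm. I'll lift 5 mm, within the 8 mm play, with a firmer grip.

Call:
send_rows:
  deltas:
    - [[0,0,-0.003],[0,0,0],1]
    - [[0,0,-0.002],[0,0,0],1]
    - [[0,0,0],[0,0,0],1]
    - [[0,0,0],[0,0,0],1]
  squeeze: 60

```text
clock: 4.95
tool_pos: [0.4817, 0.1245, 0.1586]
eef_rot: [0.637, 0.771, -0.0, -0.0]
contact_force: [-0.1, 0.2, -1.6]
finger_gap: 0.607
gripper_force: 62.7
```

Call:
send_rows:
  deltas:
    - [[0,-0.005,0],[0,0,0],1]
    - [[0,-0.005,0],[0,0,0],1]
    - [[0,-0.005,0],[0,0,0],1]
    - [[0,0,0],[0,0,0],1]

```text
clock: 5.35
tool_pos: [0.4667, 0.1216, 0.1591]
eef_rot: [0.637, 0.771, -0.0, -0.0]
contact_force: [0.3, -0.3, 0.4]
finger_gap: 0.612
gripper_force: 62.8
```

```bash
python3 -c "
from h import *
go([.4285,.1160,.159])"
```

```text
t 5.35 pos [0.4667 0.1216 0.1591] head 10.87 z [-4.e-04 -1.e-04 -1.e+00] F [ 0.3 -0.3  0.4] gap 0.612 g 62.83396124839783 tool delta [ 0.0017 -0.0385  0.0001]
```

Call:
send_rows:
  deltas:
    - [[0,-0.01,0],[0,0,0],1]
    - [[0,-0.01,0],[0,0,0],1]
    - [[0.001,-0.01,0],[0,0,0],1]
    - [[0,-0.01,0],[0,0,0],1]
    - [[0,0,0],[0,0,0],1]
    - [[0,0,0],[0,0,0],1]

```text
clock: 5.95
tool_pos: [0.4279, 0.1151, 0.1595]
eef_rot: [0.637, 0.771, 0.0, 0.0]
contact_force: [0.5, 0.3, -1.6]
finger_gap: 0.611
gripper_force: 63.0
```

```bash
python3 -c "
from h import *
go([.4285,.1160,.159])
t=capture('top');s=capture('side')
a=cv2.resize(t['img'][170:270,200:300],(400,400),interpolation=2);b=cv2.resize(s['img'][120:220,200:300],(400,400),interpolation=2)
cv2.imwrite('pics/n2.png',np.hstack([a,b])[...,::-1])"
```

```text
t 5.95 pos [0.4279 0.1151 0.1595] head 10.87 z [ 1.e-03  1.e-04 -1.e+00] F [ 0.5  0.3 -1.6] gap 0.611 g 63.020339012145996 tool delta [0.0007 0.0008 0.0005]
```

View pics/n2.png

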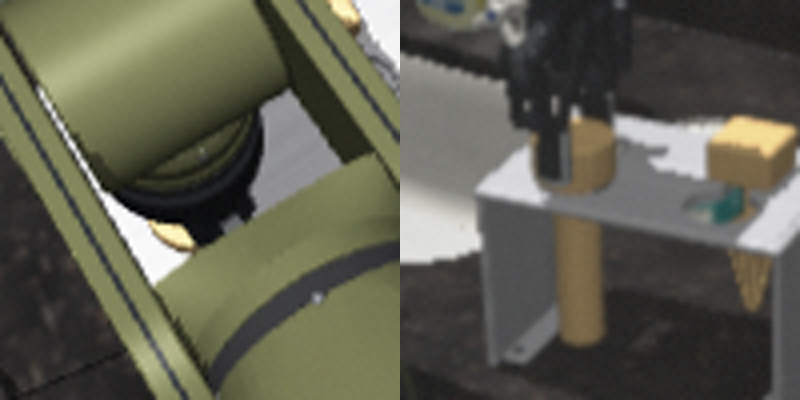

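The muddler hangs vertically in the jaws over the wide hole, with the knob at crop (573,155) and the body at (582,300). I'll lift slowly and watch the force.

Call:
send_rows:
  deltas:
    - [[0,0,-0.008],[0,0,0],1]
    - [[0,0,-0.008],[0,0,0],1]
    - [[0,0,-0.008],[0,0,0],1]
    - [[0,0,0],[0,0,0],1]

```text
clock: 6.45
tool_pos: [0.4292, 0.1153, 0.1855]
eef_rot: [0.637, 0.771, 0.001, 0.001]
contact_force: [0.0, -0.4, -1.5]
finger_gap: 0.61
gripper_force: 63.0
```

Call:
send_rows:
  deltas:
    - [[0,0,-0.015],[0,0,0],1]
    - [[0,0,-0.015],[0,0,0],1]
    - [[0,0,-0.015],[0,0,0],1]
    - [[0,0,-0.015],[0,0,0],1]
    - [[0,0,-0.015],[0,0,0],1]
    - [[0,0,-0.02],[0,0,0],1]
    - [[0,0,-0.02],[0,0,0],1]
    - [[0,0,-0.02],[0,0,0],1]
    - [[0,0,-0.01],[0,0,0],1]
    - [[0,0,0],[0,0,0],1]

```text
clock: 7.45
tool_pos: [0.4287, 0.1152, 0.3307]
eef_rot: [0.637, 0.771, 0.001, 0.001]
contact_force: [0.5, -0.3, -1.6]
finger_gap: 0.615
gripper_force: 63.1
```

```bash
python3 -c "
from h import *
go([.418,-.281,.328])"
```

```text
t 7.45 pos [0.4287 0.1152 0.3307] head 10.86 z [ 3.8e-03  5.0e-04 -1.0e+00] F [ 0.5 -0.3 -1.6] gap 0.615 g 63.08519124984741 tool delta [-0.3871 -0.0852  0.0024]
```

Call:
send_rows:
  deltas:
    - [[-0.02,-0.0045,0],[0,0,0],1]
    - [[-0.032,-0.007,0],[0,0,0],1]
    - [[-0.032,-0.007,0],[0,0,0],1]
    - [[-0.032,-0.007,0],[0,0,0],1]
    - [[-0.032,-0.007,0],[0,0,0],1]
    - [[-0.032,-0.007,0],[0,0,0],1]
    - [[-0.032,-0.007,0],[0,0,0],1]
    - [[-0.032,-0.007,0],[0,0,0],1]
    - [[-0.032,-0.007,0],[0,0,0],1]
    - [[-0.032,-0.007,0],[0,0,0],1]

```text
clock: 8.45
tool_pos: [0.4191, -0.2012, 0.3269]
eef_rot: [0.637, 0.771, -0.0, -0.001]
contact_force: [-0.5, -0.3, -0.5]
finger_gap: 0.61
gripper_force: 63.1
```

Call:
send_rows:
  deltas:
    - [[-0.032,-0.007,0],[0,0,0],1]
    - [[-0.028,-0.007,0],[0,0,0],1]
    - [[-0.015,-0.003,0],[0,0,0],1]
    - [[-0.004,-0.001,0],[0,0,0],1]
    - [[0,0,0.02],[0,0,0],1]
    - [[0,0,0.02],[0,0,0],1]
    - [[0,0,0],[0,0,0],1]
    - [[0,0,0],[0,0,0],1]
    - [[0,0,0],[0,0,0],1]

```text
clock: 9.35
tool_pos: [0.4175, -0.2808, 0.2897]
eef_rot: [0.637, 0.771, 0.0, 0.001]
contact_force: [-0.5, 0.4, -0.5]
finger_gap: 0.611
gripper_force: 63.1
```

```bash
python3 -c "
from h import *
go([.418,-.281,.29])
t=capture('top');s=capture('side')
a=cv2.resize(t['img'][110:210,365:465],(400,400),interpolation=2);b=cv2.resize(s['img'][130:270,320:460],(400,400),interpolation=2)
cv2.imwrite('pics/n3.png',np.hstack([a,b])[...,::-1])
p=sensors.get_state()['tool_pos']
for z in(p[2]-.1388,.107): print([(a-o)*400/140 for a,o in zip(px(s,[p[0],p[1],z]),(320,130))])
"
```

```text
t 9.35 pos [ 0.4175 -0.2808  0.2897] head 10.91 z [ 0.0016 -0.0011 -1.    ] F [-0.5  0.4 -0.5] gap 0.611 g 63.09831261634827 tool delta [-0.0003  0.0005 -0.0003]
[np.float64(190.37644790785959), np.float64(212.38944815378764)]
[np.float64(184.91314617244467), np.float64(261.84565532177743)]
```

View pics/n3.png

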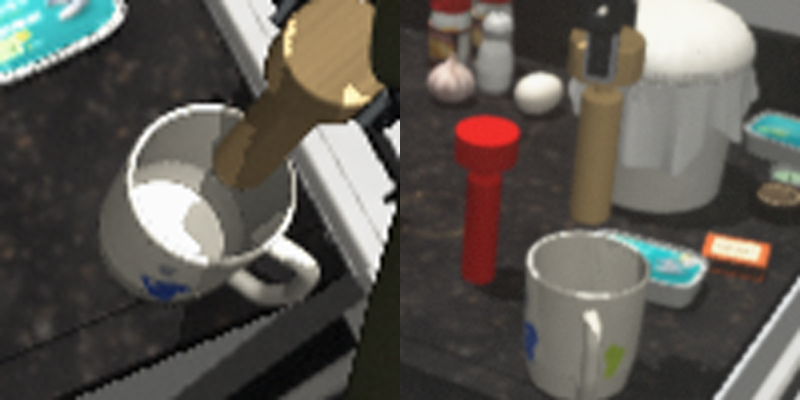

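The muddler's foot at crop (590,215) is above the mug. The rim centre at crop (586,266) agrees with the projected (585,262). I'll lower it.

Call:
send_rows:
  deltas:
    - [[-0.001,-0.001,0.02],[0,0,0],1]
    - [[0,-0.001,0.02],[0,0,0],1]
    - [[0,0,0.02],[0,0,0],1]
    - [[0,0,0.02],[0,0,0],1]
    - [[0,0,0.02],[0,0,0],1]
    - [[0,0,0.015],[0,0,0],1]
    - [[0,0,0.01],[0,0,0],1]
    - [[0,0,0.01],[0,0,0],1]
    - [[0,0,0],[0,0,0],1]
    - [[0,0,0],[0,0,0],1]

```text
clock: 10.45
tool_pos: [0.4155, -0.2826, 0.1538]
eef_rot: [0.637, 0.771, 0.0, 0.0]
contact_force: [0.0, 0.2, -0.9]
finger_gap: 0.609
gripper_force: 63.1
```

Call:
send_rows:
  deltas:
    - [[0,0,0.003],[0,0,0],1]
    - [[0,0,0.002],[0,0,0],1]
    - [[0,0,0.002],[0,0,0],1]
    - [[0,0,0],[0,0,0],1]
    - [[0,0,0],[0,0,0],1]

```text
clock: 10.95
tool_pos: [0.4152, -0.2824, 0.1464]
eef_rot: [0.637, 0.771, 0.0, 0.0]
contact_force: [-0.4, -0.3, -1.3]
finger_gap: 0.611
gripper_force: 63.3
```

```bash
python3 -c "
from h import *
go([.416,-.282,.1458])"
```

```text
t 10.95 pos [ 0.4152 -0.2824  0.1464] head 10.86 z [ 1.e-04 -1.e-04 -1.e+00] F [-0.4 -0.3 -1.3] gap 0.611 g 63.302775621414185 tool delta [0.0003 0.0009 0.0006]
```

Call:
send_rows:
  deltas:
    - [[0,0,0.001],[0,0,0],1]
    - [[0,0,0],[0,0,0],1]
    - [[0,0,0.001],[0,0,0],1]
    - [[0,0,0],[0,0,0],1]
    - [[0,0,0],[0,0,0],1]

```text
clock: 11.45
tool_pos: [0.4156, -0.2832, 0.1463]
eef_rot: [0.637, 0.771, -0.0, 0.001]
contact_force: [-2.9, 1.4, 8.7]
finger_gap: 0.611
gripper_force: 64.2
```

There is 8.7 N upward, so the foot is on the floor. I'll ease off 1 mm and open slowly.

Call:
send_rows:
  deltas:
    - [[0,0,-0.0015],[0,0,0],1]
    - [[0,0,0],[0,0,0],1]
    - [[0,0,0],[0,0,0],0.37]
    - [[0,0,0],[0,0,0],0.35]
    - [[0,0,0],[0,0,0],0.3]
    - [[0,0,0],[0,0,0],0.2]
    - [[0,0,0],[0,0,0],0.1]
    - [[0,0,0],[0,0,0],0]
    - [[0,0,0],[0,0,0],0]
    - [[0,0,0],[0,0,0],0]
  squeeze: 20

```text
clock: 12.45
tool_pos: [0.4152, -0.2824, 0.1458]
eef_rot: [0.637, 0.771, -0.0, 0.0]
contact_force: [-0.1, -0.5, 1.1]
finger_gap: 0.998
gripper_force: 0.0
```

Call:
send_rows:
  deltas:
    - [[0,0,-0.01],[0,0,0],0]
    - [[0,0,-0.01],[0,0,0],0]
    - [[0,0,-0.02],[0,0,0],0]
    - [[0,0,-0.03],[0,0,0],0]
    - [[0,0,-0.03],[0,0,0],0]
    - [[0,0,-0.03],[0,0,0],0]
    - [[0,0,0],[0,0,0],0]
    - [[0,0,0],[0,0,0],0]

```text
clock: 13.25
tool_pos: [0.4156, -0.2827, 0.2775]
eef_rot: [0.637, 0.771, -0.0, 0.002]
contact_force: [-0.1, -0.3, -0.3]
finger_gap: 1.002
gripper_force: 0.0
```

```bash
python3 -c "
from h import *
go([.416,-.282,.1458])
t=capture('top');s=capture('side')
a=cv2.resize(t['img'][110:250,330:470],(400,400),interpolation=2);b=cv2.resize(s['img'][100:290,220:410],(400,400),interpolation=2)
cv2.imwrite('pics/n4.png',np.hstack([a,b])[...,::-1])
"
```

```text
t 13.25 pos [ 0.4156 -0.2827  0.2775] head 10.86 z [ 0.0024 -0.002  -1.    ] F [-0.1 -0.3 -0.3] gap 1.002 g 0.0 tool delta [0.0009 0.0003 0.1317]
```

View pics/n4.png

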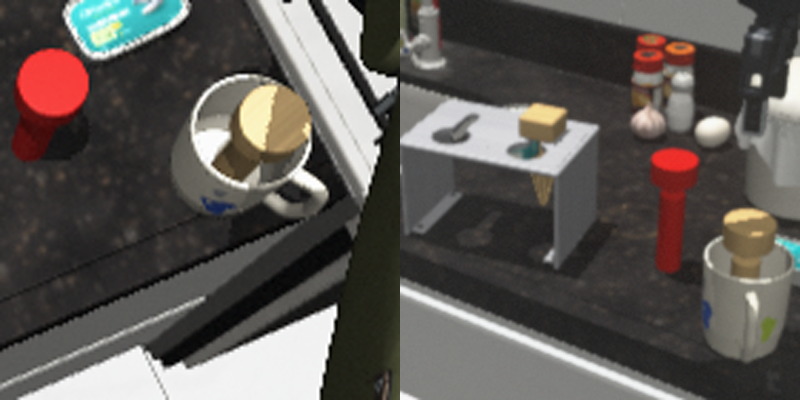

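The muddler stands upright in the mug, with its knob at side-crop (748,232) and the mug upright. The reamer is still in its slot at (543,125), the red tool is untouched, and the gripper is clear above. I'll hand it in.

```bash
python3 -c "
from h import *
print(workorder.finish_job())"
```

```text
the job is handed in; nothing more can be done
None
```

The muddler came off the rack through the wide hole and now stands foot down in the upright mug, released on the floor without a drop; the reamer and red look-alike were left alone, and I handed the job in at about 13 s.

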